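# Open the mould's two vacuum valves

## Task

On the vacuum manifold, open the two toggle valves that have a hose tail (long ribbed nozzle) on their outlet: throw each lever fully over to its stop on the outlet side. Leave the two valves with blanking plugs shut: their levers must not be knocked over, even for a moment.

Things in the scene. Friction and masses are not known exactly. Their poses are not given: they have to be found in the camera images.
- tail_1 (a joint): lever of a toggle valve with a hose tail: 0 = shut, leaning 0.6 rad from vertical to the robot's side; 1.2 rad = fully open, leaning as far over the outlet. Starts at 0 to 0.1; rigid stops; takes 0.06 N m and stays where left. Steel rod 8 mm thick; its level hinge lies 76 mm above the bench, along the row.
- tail_1_knob (a point): centre of the 16 mm black ball knob on this lever, 60 mm from the hinge; shut, about 126 mm above the bench and 34 mm short of the hinge. At the start its x axis points (level to 0.1 rad) the way to throw the lever, towards the outlet; y runs along the row. Its hose tail is a ribbed brass nozzle 45 mm long, 17 mm thick, 57 mm above the bench, on the side away from the robot.
- plug_1_knob (a point): centre of the like knob on the like lever of a valve whose outlet is blanked by a 7 mm short brass plug; shut, to be left so. The four valves (two tails, two plugs, any order) stand in a row 45 mm apart on an aluminium bar, top 42 mm above the bench; a round gauge, top 78 mm up, stands 45 mm beyond its left end, seen from the robot.
- tail_2 (a joint): lever of a toggle valve with a hose tail: 0 = shut, leaning 0.6 rad from vertical to the robot's side; 1.2 rad = fully open, leaning as far over the outlet. Starts at 0 to 0.1; rigid stops; takes 0.06 N m and stays where left. Steel rod 8 mm thick; its level hinge lies 76 mm above the bench, along the row.
- tail_2_knob (a point): centre of the 16 mm black ball knob on this lever, 60 mm from the hinge; shut, about 126 mm above the bench and 34 mm short of the hinge. At the start its x axis points (level to 0.1 rad) the way to throw the lever, towards the outlet; y runs along the row. Its hose tail is a ribbed brass nozzle 45 mm long, 17 mm thick, 57 mm above the bench, on the side away from the robot.
- plug_2_knob (a point): centre of the like knob on the like lever of a valve whose outlet is blanked by a 7 mm short brass plug; shut, to be left so. The four valves (two tails, two plugs, any order) stand in a row 45 mm apart on an aluminium bar, top 42 mm above the bench; a round gauge, top 78 mm up, stands 45 mm beyond its left end, seen from the robot.

How it is judged:
By the outcome, as a careful person would: the job done as asked, in the order asked, and still so for the second after the job is handed in, with the robot touching nothing.
It also fails if it takes over 32 s, if anything falls off the work surface, if the arm or the gripper's body presses on something with over 40 N, if the wrist force passes 120 N, or if a joint passes its speed limit or range.

## Robot

A 6-joint arm with a two-finger parallel gripper is mounted at the origin on the work surface. World frame = base frame: x ahead of the robot, y to its left, z up, the work surface at z = 0. Lengths are in m, angles in rad, forces in N, time in s.
With the tool pointing down it reaches from about 0.425 to 0.925 m from the base axis. Payload 12.5 kg.
Tool frame: the origin (TCP) lies midway between the tips of the shut fingers; the grasp point (between the pads) lies 19 mm behind it; z points along the fingers, y is the line along which they close (so a half turn about z gives the same grasp; the last joint's range is limited). The gripper opens to 85 mm and grips with 20 to 120 N. Pads are 22 mm wide; open, the fingers measure 114 mm over their backs; the gripper's body (76 mm by 85 mm) begins 54 mm behind the grasp point. The pads swing forward as they close: fully open they stand 13 mm farther back than shut.
Start: joints at [-1.352, 0.491, 1.559, -0, 1.092, -0.106], TCP at [0.199, -0.592, 0.231] pointing down, gripper open.
Joint ranges: [-3.1, 3.1], [-0.84, 2.19], [0.05, 2.79], [-1.13, 4.28], [0.06, 2.93], [-2.69, 2.69]. Speed limits (rad/s): [2.22, 2.22, 2.79, 3.14, 3.14, 3.14].

## Interface

Orientations are given as a unit quaternion [w, x, y, z].
In Python, from rig import * gives the robot as it stands.
- The arm moves only by the tool step_arm, never from a script. Its argument "increments" is a list of rows, each a list of 7 numbers: the turn, a rotation vector about the tool's x, y, z in degrees, then the shift along the tool's x, y, z in cm, then the opening in per cent of the stroke, from 0 (shut) to 100 (fully open). In form: [[ax, ay, az, dx, dy, dz, hand], ...]. A call has 1 to 10 rows; each row is the pose to reach, as a shift and turn from the pose commanded when the call began, along the tool's axes at that moment; what a row does not reach only later rows make up. A row lasts 1/10 s, in which the tool goes at most 50 mm and 8.59 degrees, less where a joint would pass 70% of its speed; a pose out of reach is approached as far as the arm can. A call with a gripper value outside its range is refused whole. The fingers move at their own pace and stop on an object; "grip_force" is the grip in N (left out, the last holds). Time passes only in rows, so rows that repeat a pose let the fingers close. It gives the time, the measured TCP pose, the force, the opening and the grip force at its end, in the units of the state.
- get_state(): the state, without advancing time (a new reading comes with each control period).
- read_camera(name): name is "scene" or "top" or "wrist"; returns (picture, depth): 420x560x3 uint8, blue, green, red; 420x560 float32, m along the optical axis (not along the pixel's ray), 0 where there is no reading.
- camera_model(name): a dict with "mtx" (3x3 intrinsics, pixels), "eye" and "rotation" of the camera in the world. Camera axes: x right, y down, z forward; pixel columns grow to the right and rows downward; lengths in m; the calibration is good to about 2 mm. A picture is of the moment at which its call begins: read the wrist's pose just before it. camera_model takes no time and is no camera call; for the wrist camera it gives the pose at the moment of the call.
- finish_job(): hands the job in; it is judged then, once.
Trained networks look in the newest picture that a camera, given by its name, has taken for a name from the list of things; names that differ only in an ending like _2 or _b are one class to them, and where a whole thing is asked for, a point or a joint stands for the part that bears it (a point fixed in the world has none). Each returns a list of dicts, best first, with "confidence" (0 to 1); they miss things now and then, are a little off and sometimes report something else, mostly with a low value. They report only what shows in the picture. A call takes as long as a camera call.
- masks_of(camera, target): "region" (420x560 bool, what is visible of it) and "centre" ([column, row] in pixels, amid what is visible of it).
- mark_of(camera, target): "centre" ([column, row] in pixels: a listed point, or the origin of a listed thing).
The state is a dict: "time_s": time; "joint_positions": joint angles; "joint_vel": joint speeds; "effort": joint torques, N m; "ee_pos": TCP position; "eef_rot": TCP orientation; "contact_force": force on the tool from outside, world axes, zero at the start; "moment": the same for the moment, N m; "width": opening from 0.0 (shut) to 1.0 (fully open); "grip_force": force on a finger pad.
Only numpy, scipy, OpenCV 4.12 (cv2) and the standard library are available. Lean on these libraries where they do the work, as an engineer would, in place of code of your own. Each camera call takes 0.05 s, during which the arm holds its last target. There are 200 camera calls.

## Working session

There is one attempt and no reset: what is moved stays moved. The work goes in short steps, Python scripts to look and compute and a tool call to move; the robot and the scene stay as the last step left them, time stands still between calls to the robot, and variables do not carry over. Pictures are saved under pics/ and viewed, at most 10 in all, crops included, and the job is handed in when it is done.

Besides the shell and the picture viewer there is one more tool, called by a JSON object that holds its "fn" and its "kwargs". step_arm: Moves the arm, as the interface text tells. Its arguments: {"type":"object","properties":{"increments":{"type":"array","items":{"type":"array","items":{"type":"number"}}},"grip_force":{"type":"number"}},"required":["increments"]}

```bash
mkdir -p pics
cat > h.py <<'E'
from rig import *
import numpy as np, cv2
from scipy.spatial.transform import Rotation as R
def look(cam,name=None):
    im,d=read_camera(cam); m=camera_model(cam)
    if name: cv2.imwrite('pics/'+name,im)
    return im,d,m
def p3(m,d,c,z=None):
    K=np.array(m['mtx']);Rm=np.array(m['rotation']);e=np.array(m['eye'])
    r=Rm@np.linalg.solve(K,[c[0],c[1],1.])
    if z is not None: return e+r*(z-e[2])/r[2]
    u,v=int(round(c[0])),int(round(c[1])); w=d[max(v-1,0):v+2,max(u-1,0):u+2]; w=w[w>0]
    return e+r*np.median(w) if len(w) else None
E
python3 - <<'E'
from h import *
np.set_printoptions(precision=4,suppress=True)
for c in('scene','top'):
    im,d,m=look(c,c+'1.png'); print(c,np.array(m['eye']))
    for t in('tail_1_knob','plug_1_knob'):
        for k in mark_of(c,t): print(t,np.round(k['centre'],1),round(k['confidence'],2),p3(m,d,k['centre'],.126),p3(m,d,k['centre']))
s=get_state();print(s['time_s'],R.from_quat(np.roll(s['eef_rot'],-1)).as_matrix(),s['ee_pos'])
E
```

```text
scene [0.9015 0.0229 0.7227]Traceback (most recent call last):
  File "<stdin>", line 6, in <module>
  File "h.py", line 10, in p3
    r=Rm@np.linalg.solve(K,[c[0],c[1],1.])
      ~~^~~~~~~~~~~~~~~~~~~~~~~~~~~~~~~~~~
ValueError: matmul: Input operand 1 has a mismatch in its core dimension 0, with gufunc signature (n?,k),(k,m?)->(n?,m?) (size 3 is different from 4)
```

Rotation is a quaternion.

```bash
sed -i "s/Rm=np.array(m\['rotation'\])/Rm=R.from_quat(np.roll(m['rotation'],-1)).as_matrix()/" h.py
python3 - <<'E'
from h import *
np.set_printoptions(precision=4,suppress=True)
for c in('scene','top'):
    im,d,m=look(c,c+'1.png'); print(c,np.array(m['eye']))
    for t in('tail_1_knob','plug_1_knob'):
        for k in mark_of(c,t): print(t,np.round(k['centre'],1),round(k['confidence'],2),p3(m,d,k['centre'],.126),p3(m,d,k['centre']))
s=get_state();print(s['time_s'],R.from_quat(np.roll(s['eef_rot'],-1)).as_matrix(),s['ee_pos'])
E
```

```text
scene [0.9015 0.0229 0.7227]
tail_1_knob [220.5 224. ] 0.65 [ 0.5434 -0.0216  0.126 ] [ 0.5458 -0.0213  0.13  ]
plug_1_knob [279.7 203.8] 0.63 [0.5187 0.0682 0.126 ] [0.5242 0.0676 0.1346]
top [0.431  0.046  0.7961]
tail_1_knob [308.6 211.4] 0.5 [ 0.5414 -0.0133  0.126 ] [ 0.5403 -0.0127  0.1324]
plug_1_knob [260.7 226.6] 0.46 [0.5149 0.0709 0.126 ] [0.5144 0.0707 0.1294]
0.4 [[ 0.9477  0.3191 -0.0001]
 [ 0.3191 -0.9477  0.0001]
 [-0.     -0.0001 -1.    ]] [ 0.1994 -0.5923  0.2312]
```

View pics/scene1.png

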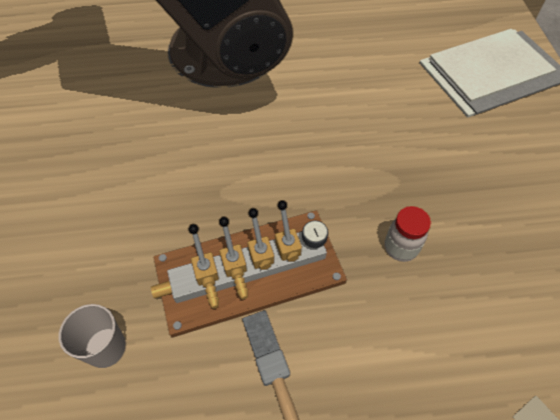

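View pics/top1.png

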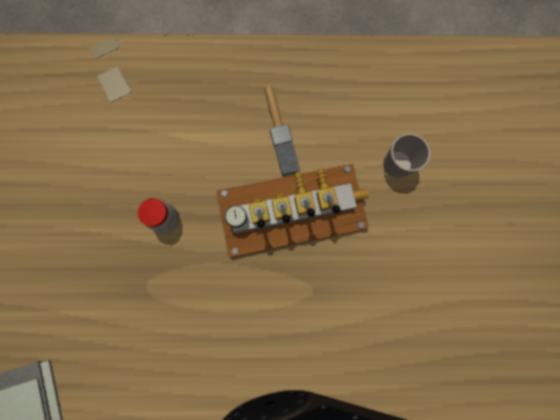

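The four knobs in the scene picture are at (194,229), (224,222), (253,213) and (282,205). The first two carry the tails, so they are adjacent, at the right end as seen from the robot. One push with the fingers set 45 mm apart can throw both.

```bash
cat >> h.py <<'E'
np.set_printoptions(precision=4,suppress=True)
def plan(P,yaw):  # tool x at yaw, pointing down; P target TCP
    s=get_state();R0=R.from_quat(np.roll(s['eef_rot'],-1))
    c,n=np.cos(yaw),np.sin(yaw)
    Rt=R.from_matrix([[c,n,0],[n,-c,0],[0,0,-1]])
    print('turn',np.degrees((R0.inv()*Rt).as_rotvec()).round(2),'shift cm',(R0.inv().apply(np.array(P)-s['ee_pos'])*100).round(2))
E
python3 - <<'E'
from h import *
m=camera_model('scene')
K=np.array([p3(m,None,c,.126) for c in[(194,229),(224,222),(253,213),(282,205)]]);print(K)
m=camera_model('top')
K2=np.array([p3(m,None,c,.126) for c in[(336,209),(310.5,212),(287,217),(261.5,224)]]);print(K2)
A=(K+K2)/2; v=A[3]-A[0]; yaw=np.arctan2(v[1],v[0])-np.pi/2; print(np.degrees(yaw),np.linalg.norm(v)/3)
mid=(A[0]+A[1])/2; X=np.array([np.cos(yaw),np.sin(yaw),0]); print(mid)
plan(mid-.05*X+[0,0,.23-.126],yaw)
E
```

```text
[[ 0.5474 -0.0602  0.126 ]
 [ 0.5406 -0.0164  0.126 ]
 [ 0.5301  0.0271  0.126 ]
 [ 0.5212  0.0714  0.126 ]]
[[ 0.5455 -0.0617  0.126 ]
 [ 0.5403 -0.0166  0.126 ]
 [ 0.5316  0.0248  0.126 ]
 [ 0.5194  0.0695  0.126 ]]
11.239776004586773 0.0446562398405528
[ 0.5434 -0.0387  0.126 ]
turn [-0.    0.    7.37] shift cm [ 45.31 -42.13   0.13]
```

{"fn": "step_arm", "kwargs": {"increments": [[0,0,7.37,45.3,-42.1,0.1,35],[0,0,7.37,45.3,-42.1,0.1,35],[0,0,7.37,45.3,-42.1,0.1,35],[0,0,7.37,45.3,-42.1,0.1,35],[0,0,7.37,45.3,-42.1,0.1,35],[0,0,7.37,45.3,-42.1,0.1,35],[0,0,7.37,45.3,-42.1,0.1,35],[0,0,7.37,45.3,-42.1,0.1,35],[0,0,7.37,45.3,-42.1,0.1,35],[0,0,7.37,45.3,-42.1,0.1,35]]}}

```text
time_s: 1.4
ee_pos: [0.4386, -0.151, 0.2308]
eef_rot: [0.0, 0.995, 0.098, 0.0]
contact_force: [1.0, -1.1, -0.0]
width: 0.349
grip_force: 0.0
```

Run:
```python
from h import *
s=get_state();print(s['time_s'],s['ee_pos'],s['joint_vel'],s['contact_force'],s['width'])
plan([.4944,-.0484,.23],np.radians(11.24))
```

```text
1.4 [ 0.4386 -0.151   0.2308] [ 1.0936  0.0893 -0.1321  0.0029  0.0342  1.088 ] [ 0.9896 -1.0771 -0.0447] 0.3485866288031388
turn [ 0.03 -0.03 -0.01] shift cm [ 7.47 -8.98  0.08]
```

{"fn": "step_arm", "kwargs": {"increments": [[0,0,0,7.5,-9,0,35],[0,0,0,7.5,-9,0,35],[0,0,0,7.5,-9,0,35],[0,0,0,7.5,-9,0,35],[0,0,0,7.5,-9,0,35],[0,0,0,7.5,-9,0,35]]}}

```text
time_s: 2.0
ee_pos: [0.4935, -0.0508, 0.2305]
eef_rot: [0.0, 0.995, 0.097, -0.0]
contact_force: [0.0, -0.1, 0.1]
width: 0.345
grip_force: 0.0
```

Run:
```python
from h import *
s=get_state();print(s['time_s'],s['ee_pos'],s['joint_vel'])
im,d,m=look('wrist','w1.png');print(m['eye'])
for t in('tail_1_knob','plug_1_knob'):
    for k in mark_of('wrist',t): print(t,np.round(k['centre'],1),round(k['confidence'],2),p3(m,d,k['centre'],.126),p3(m,d,k['centre']))
```

```text
2.0 [ 0.4935 -0.0508  0.2305] [-0.0082 -0.0016 -0.0011 -0.0001 -0.0013  0.0038]
[ 0.5566 -0.038   0.3729]
tail_1_knob [245.3 131.1] 0.68 [ 0.5401 -0.0189  0.126 ] [ 0.5407 -0.0196  0.1355]
plug_1_knob [ 98.3 131.1] 0.77 [0.5219 0.0732 0.126 ] [0.5231 0.0693 0.1346]
```

View pics/w1.png

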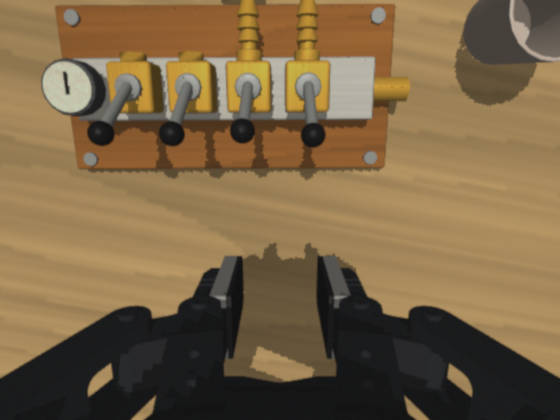

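Wrist view: the tails are on the two right valves, with knobs at (242,130) and (313,134). The plug knobs are at (101,132) and (172,133), and the row is level in the image. Next I check how far the gripper reaches sideways at each height, to see how much room the plug knobs have.

Run:
```python
from h import *
s=get_state();m=camera_model('wrist')
Rt=R.from_quat(np.roll(s['eef_rot'],-1))
for c in[(101,132),(172,133),(242,130),(313,134)]:
    print('knob in tool mm',Rt.inv().apply(p3(m,None,c,.127)-s['ee_pos'])*1000)
im,d=read_camera('wrist')
v,u=np.mgrid[:420,:560]; K=np.array(m['mtx'])
r=np.linalg.solve(K,np.stack([u.ravel(),v.ravel(),np.ones(u.size)]))*d.ravel()
P=R.from_quat(np.roll(m['rotation'],-1)).apply(r.T)+m['eye']
T=Rt.inv().apply(P-s['ee_pos'])*1000; T=T[(d.ravel()>0)&(abs(T[:,1])<120)]
for z in range(-100,10,10):
    q=T[(T[:,2]>=z)&(T[:,2]<z+10)&(T[:,0]<40)]
    if len(q): print(z,len(q),np.percentile(q[:,1],[0.5,99.5]).round(),np.percentile(q[:,0],[1,99]).round(), q[:,2].max().round())
```

```text
knob in tool mm [  51.3332 -114.2792  103.5803]
knob in tool mm [ 50.7291 -69.135  103.5884]
knob in tool mm [ 52.6177 -24.5079 103.5967]
knob in tool mm [ 50.1438  20.6732 103.6047]
-100 1615 [-21.  20.] [16. 19.] -90.0
-90 9729 [-53.  52.] [ 7. 17.] -80.0
-80 13560 [-57.  56.] [-1. 17.] -70.0
-70 6976 [-55.  54.] [-11.  16.] -60.0
-60 11138 [-50.  49.] [-12.  13.] -50.0
-50 2738 [-46.  45.] [-7. 13.] -40.0
-40 1858 [-24.  22.] [-12.  11.] -30.0
-30 1339 [-29.  28.] [-11.  10.] -20.0
-20 1077 [-29.  28.] [-11.  10.] -10.0
-10 528 [-28.  26.] [-11.  10.] -0.0
0 2 [-16.  14.] [-7. -6.] 1.0
```

{"fn": "step_arm", "kwargs": {"increments": [[0,0,0,0,-0.2,4,35],[0,0,0,0,-0.2,8,35],[0,0,0,0,-0.2,11,35],[0,0,0,0,-0.2,12.2,35],[0,0,0,0,-0.2,12.2,35],[0,0,0,1,-0.2,12.2,35],[0,0,0,2,-0.2,12.2,35],[0,0,0,3,-0.2,12.2,35],[0,0,0,4,-0.2,12.2,35],[0,0,0,4,-0.2,12.2,35]]}}

```text
time_s: 3.2
ee_pos: [0.5341, -0.0399, 0.109]
eef_rot: [0.0, 0.995, 0.098, 0.001]
contact_force: [-0.2, -0.5, 0.9]
width: 0.352
grip_force: 0.0
```

{"fn": "step_arm", "kwargs": {"increments": [[0,0,0,1,0,0,35],[0,0,0,2,0,0,35],[0,0,0,3,0,0,35],[0,0,0,4,0,0,35],[0,0,0,4.6,0,0,35],[0,0,0,5.0,0,0,35],[0,0,0,5.0,0,0,35]]}}

```text
time_s: 3.9
ee_pos: [0.5821, -0.0301, 0.1081]
eef_rot: [-0.0, 0.995, 0.098, -0.0]
contact_force: [-2.0, 3.3, -1.7]
width: 0.355
grip_force: 1.5
```

{"fn": "step_arm", "kwargs": {"increments": [[0,0,0,0.2,0,0,35],[0,0,0,0.3,0,0,35],[0,0,0,0.3,0,0,35]]}}

```text
time_s: 4.2
ee_pos: [0.5838, -0.0298, 0.1082]
eef_rot: [-0.0, 0.995, 0.098, -0.001]
contact_force: [-7.1, 1.9, -0.7]
width: 0.35
grip_force: 3.8
```

{"fn": "step_arm", "kwargs": {"increments": [[0,0,0,0.1,0,0,35],[0,0,0,0.15,0,0,35],[0,0,0,0.15,0,0,35]]}}

```text
time_s: 4.5
ee_pos: [0.5842, -0.0297, 0.108]
eef_rot: [-0.0, 0.995, 0.098, -0.002]
contact_force: [-12.8, 0.2, 0.8]
width: 0.351
grip_force: 6.4
```

{"fn": "step_arm", "kwargs": {"increments": [[0,0,2.5,0.05,0,0,35],[0,0,2.5,0.05,0,0,35],[0,0,0,0.05,0,0,35],[0,0,-2.5,0.05,0,0,35],[0,0,-2.5,0.05,0,0,35],[0,0,0,0,0,0,35],[0,0,0,-2,0,0,35],[0,0,0,-6,0,0,35],[0,0,0,-9,0,0,35],[0,0,0,-9,0,0,35]]}}

```text
time_s: 5.5
ee_pos: [0.4957, -0.0477, 0.109]
eef_rot: [0.0, 0.995, 0.097, -0.0]
contact_force: [0.4, 0.2, 0.3]
width: 0.35
grip_force: 0.0
```

{"fn": "step_arm", "kwargs": {"increments": [[0,0,0,0,0,-4,35],[0,0,0,0,0,-8,35],[0,0,0,0,0,-12,35],[0,0,0,0,0,-12,35],[0,0,0,0,0,-12,35]]}}

```text
time_s: 6.0
ee_pos: [0.499, -0.0473, 0.2294]
eef_rot: [0.001, 0.995, 0.098, 0.002]
contact_force: [0.1, -0.1, -1.0]
width: 0.349
grip_force: 0.0
```

Run:
```python
from h import *
s=get_state();print(s['time_s'],s['ee_pos'],s['contact_force'])
im,d,m=look('wrist');cv2.imwrite('pics/w2.png',cv2.resize(im[0:230,60:440],None,fx=2,fy=2))
Rt=R.from_quat(np.roll(s['eef_rot'],-1))
for t in('tail_1_knob','plug_1_knob'):
    for k in mark_of('wrist',t): print(t,np.round(k['centre'],1),round(k['confidence'],2),p3(m,d,k['centre'],.126),p3(m,d,k['centre']))
```

```text
6.0 [ 0.499  -0.0473  0.2294] [ 0.1321 -0.0951 -0.9915]
tail_1_knob [241.9  32.8] 0.81 [ 0.6011 -0.0034  0.126 ] [ 0.6001 -0.0042  0.1319]
plug_1_knob [102.4 142.1] 0.87 [0.5206 0.0729 0.126 ] [0.5218 0.0697 0.1334]
```

View pics/w2.png

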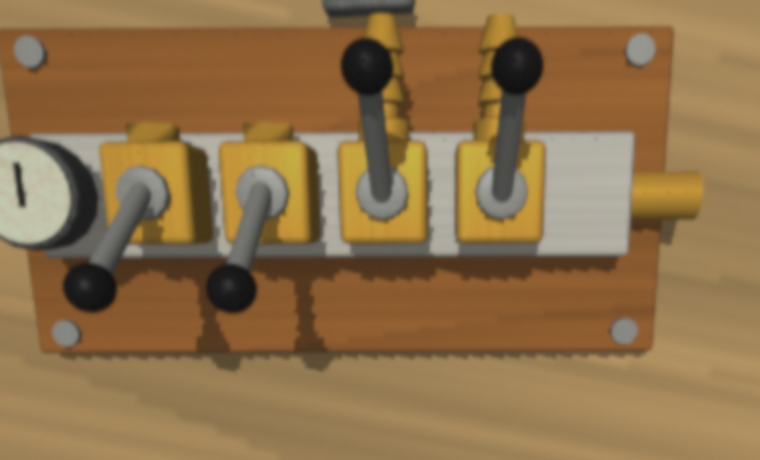

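Both tail levers are thrown, with knobs at (243,33) and (318,32) full-frame. The plug levers are unmoved. I'll check the lean angles.

Run:
```python
from h import *
s=get_state();m=camera_model('wrist');Rt=R.from_quat(np.roll(s['eef_rot'],-1))
t=lambda c,z:Rt.inv().apply(p3(m,None,c,z)-s['ee_pos'])*1000
for k in[(243.5,33),(318.5,32.5),(105,144),(176,144)]: print('knob',t(k,.1255)[:2])
for k in[(251,96.5),(310.5,96.5),(132,96.5),(191,96)]: print('hinge',[t(k,z)[:2].round(1) for z in(.076,.08)])
```

```text
knob [108.9329 -22.0184]
knob [109.2186  22.4193]
knob [  43.9158 -111.8789]
knob [ 43.9389 -66.6163]
hinge [array([ 74.7, -21.9]), array([ 74.5, -21.6])]
hinge [array([74.7, 22.3]), array([74.5, 22. ])]
hinge [array([  74.6, -110.2]), array([  74.5, -108.7])]
hinge [array([ 75. , -66.4]), array([ 74.9, -65.5])]
```

```bash
python3 -c "
from rig import *
print(finish_job())"
```

```text
the job is handed in; nothing more can be done
None
```

Both hose-tail valves are open: I threw their levers over until the arm met firm resistance at the stops, and afterwards they measured about 34 mm past the hinge, as fully open should be. Both plug levers stayed shut, and the job was handed in at about 6 s of the 32 s allowed.

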